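# Open the spring shutter on a sample bottle

### The job

Stand the slim sample bottle upright in the middle of the narrow pedestal between the lamp house and the detector, setting it down rather than dropping it, and let go of it. Then pull the lamp house's spring-return shutter out by its tab until its pointer lines up with the index clip on the scale, and finish still holding it steady at that mark, because it springs back when let go. Leave the jar, the beaker and the slide box where they are.

Things in the scene. Friction and masses are not known exactly. Their poses are not given: they have to be found in the camera images.
- bottle: Slim round amber glass bottle with black cap, loose, about 60 g: body diameter 30 mm from the foot to 62 mm up, cap diameter 25 mm, 80 mm tall in all. It stands on the bench. Origin: centre of its underside; z up along it.
- stand: Fixed stand. Origin: on the bench under the lamp house's middle; x points away from its front (shutter comes out to -x), y from lamp house towards pedestal and detector, z up. In mm: base plate x -75..75, y -80..280, 12 thick; lamp house (white box) x -65..65, y -50..50, top z 125; detector (grey box) x -55..15, y 202..262, top z 125. Place and yaw vary.
- pedestal_top (a point): Centre of the flat top of the aluminium pedestal: a fixed upright post 32 mm in diameter, top 70 mm above the bench, at x -20, y +125 mm of the stand. Its axes are parallel to the stand's.
- shutter (a joint): How far the shutter slide is pulled out (m): 0 shut, at most 0.085, growing as it moves to the stand's -x. The spring pulls it back with about 4 N when shut plus 100 N/m (about 10 N at 60 mm); it never stays out by itself.
- tab_top (a point): Middle of the top edge of the slide's upright black tab: 10 mm thick along the stand's x, 36 wide along y, 87 to 135 mm above the bench. Shut, its middle is 72 mm in front of the lamp house. The slide's steel bar (28 mm wide, top at 93 mm) runs from the tab's foot back into the lamp house: a finger behind the tab must stay above it. Axes parallel to the stand's.
- pointer (a point): Tip of the thin black pointer (4 mm thick along the stand's x) that sticks out from the tab's foot to the stand's -y, towards the scale, 90 mm above the bench; level in x with the tab's middle, moving with it. Axes parallel to the stand's.
- mark (a point): The mark: pointer-side end of the upright fin (4 mm thick, top 99 mm above the bench) of the black index clip fixed on the scale bar (aluminium, stand's y -66..-44, x -240..-65, top 80 mm). 30 to 60 mm farther out (stand's -x) than the shut pointer, differing each time. At the mark, pointer and fin have the same stand x; they pass 3.5 mm apart in y. Axes parallel to the stand's.
- jar: Bystander: wide amber jar with black lid, diameter 60 mm, 62 mm tall, standing on the bench. Origin: centre of its underside.
- beaker: Bystander: empty glass beaker, diameter 60 mm at the rim, 75 mm tall, standing on the bench. Origin: centre of its underside.
- slide_box: Bystander: flat grey box of microscope slides, 85 x 100 x 35 mm, on the bench to the robot's right. Origin: centre of its underside.
Things that resemble listed ones, but are neither listed nor needed, are in the scene too. What is shaped like the bottle but yellow is not meant.

How it is judged:
On the way, in this order (a step that is already met when the one before it is completed fails the run):
1. the bottle stands upright on the pedestal, released (horizontal distance between bottle and pedestal_top below 0.009 m and z of bottle in the frame of pedestal_top between -0.003 and 0.004 m and angle between bottle's own z axis and vertical below 0.12 rad and linear speed of bottle below 0.03 m/s and contact force between the fingers and bottle below 0.05 N), for 0.3 s.
2. the fingers hold the shutter at the mark, the bottle still on its pedestal (all of step 1 and x of pointer in the frame of mark between -0.005 and 0.005 m and contact force between the fingers and shutter above 1 N and velocity of joint shutter between -0.02 and 0.02 m/s), for 0.5 s.
At the end, for the whole second after the job is handed in: Pointer within 5 mm of the index fin along the slide, at rest, fingers pressing on the shutter; bottle upright (within 7 degrees) and untouched on the pedestal, axes within 9 mm; jar, beaker and slide box within 30 mm of where they began (all of step 2 and distance of each of jar, beaker, slide_box from where it was at the start of the episode below 0.03 m); the arm keeps its last pose, push and grip.
It fails at once if a bystander (jar, beaker or slide box) is moved by more than 30 mm (distance of any of jar, beaker, slide_box from where it was at the start of the episode above 0.03 m).
It fails at once if the bottle is dropped (falls freely, faster than 0.4 m/s, a fall of about 8 mm) (contact force between bottle and anything else below 0.01 N and linear speed of bottle above 0.4 m/s).
It also fails if it takes over 58 s, if anything falls off the work surface, if the arm or the gripper's body presses on something with over 40 N, if the wrist force passes 120 N, or if a joint passes its speed limit or range.

### The arm

A 6-joint arm with a two-finger parallel gripper is mounted at the origin on the work surface. World frame = base frame: x ahead of the robot, y to its left, z up, the work surface at z = 0. Lengths are in m, angles in rad, forces in N, time in s.
With the tool pointing down it reaches from about 0.325 to 1 m from the base axis. Payload 5.1 kg.
Tool frame: the origin (TCP) lies on the centre line of the jaws, within the pads' length; the fingertips stand tcp_to_tips ahead of it and the grasp point (between the pads) lies 8 mm behind it (tcp_to_tips is the distance from the TCP to the fingertips, in m); z points along the fingers, y is the line along which they close (so a half turn about z gives the same grasp; the last joint's range is limited). The gripper opens to 85 mm and grips with 20 to 120 N. Pads are 22 mm wide; open, the fingers measure 114 mm over their backs; the gripper's body (76 mm by 85 mm) begins 54 mm behind the grasp point. The pads swing forward as they close: fully open they stand 13 mm farther back than shut.
Start: joints at [-1.193, 0.124, 1.65, -0, 1.367, -0.083], TCP at [0.289, -0.582, 0.242] pointing down, gripper open.
Joint ranges: [-2.61, 2.61], [-1.02, 2.33], [0.03, 2.71], [-1.35, 4.49], [0.32, 2.68], [-2.91, 2.91]. Speed limits (rad/s): [2.57, 2.57, 3.14, 3.14, 3.14, 3.14].

### API

Orientations are given as a 3x3 rotation matrix whose columns are the frame's x, y, z axes.
In Python, from bench import observe, get_image, get_calibration, sign_off, spot_in, cut_out, tcp_to_tips gives the robot as it stands.
- The arm moves only by the tool jog_arm, never from a script. Its argument "plan" is a list of rows, each a list of 3 entries, a list of its own where there are three numbers: the shift along the tool's x, y, z each as a share of 20 mm, from -1 to 1, then the turn, a rotation vector about the tool's x, y, z each as a share of 6 degrees, from -1 to 1, then the gripper command: -1 is shut, 1 is fully open, values between are in proportion. In form: [[[x, y, z], [ax, ay, az], hand], ...]. A call has 1 to 20 rows; each row shifts and turns the commanded pose from where the row before left it, along the tool's axes as they then stand; what a row does not reach is not made up. A row lasts 1/12 s, in which the tool goes at most 41.7 mm and 7.16 degrees, less where a joint would pass 70% of its speed; a pose out of reach is approached as far as the arm can. A call with a number of a shift or a turn outside -1 to 1 is refused whole. A call with a gripper value outside its range is refused whole. The fingers move at their own pace and stop on an object; the grip force is fixed at half the most. Time passes only in rows, so rows that do not move let the fingers close. It gives the time, the measured TCP pose, the force, the opening and the grip force at its end, in the units of the state.
- observe(): the state, without advancing time (a new reading comes with each control period).
- get_image(name): name is "side" or "top" or "wrist"; returns (picture, depth): 420x560x3 uint8, red, green, blue; 420x560 float32, m along the optical axis (not along the pixel's ray), 0 where there is no reading.
- get_calibration(name): a dict with "camera_matrix" (3x3 intrinsics, pixels), "D" ([k1, k2, p1, p2, k3] as OpenCV has them; the pictures are not rectified), "position" and "attitude" of the camera in the world; the wrist camera has in their place "tool_from_camera" (4x4, takes a point from camera to tool coordinates, whose origin is the TCP and whose axes are the flange's). Camera axes: x right, y down, z forward; pixel columns grow to the right and rows downward; lengths in m; the calibration is good to about 2 mm. A picture is of the moment at which its call begins: read the wrist's pose just before it. get_calibration takes no time and is no camera call.
- sign_off(): hands the job in; it is judged then, once.
Trained networks look in the newest picture that a camera, given by its name, has taken for a name from the list of things; names that differ only in an ending like _2 or _b are one class to them, and where a whole thing is asked for, a point or a joint stands for the part that bears it (a point fixed in the world has none). Each returns a list of dicts, best first, with "score" (0 to 1); they miss things now and then, are a little off and sometimes report something else, mostly with a low value. They report only what shows in the picture. A call takes as long as a camera call. They do not tell look-alikes from the thing itself.
- spot_in(name, camera): "uv" ([column, row] in pixels, amid what is visible of it).
- cut_out(name, camera): "pixels" (420x560 bool, what is visible of it) and "uv" ([column, row] in pixels, amid what is visible of it).
The state is a dict: "t": time; "joint_positions": joint angles; "dq": joint speeds; "joint_efforts": joint torques, N m; "tool_pos": TCP position; "eef_rot": TCP orientation; "force": force on the tool from outside, world axes, zero at the start; "moment": the same for the moment, N m; "gripper_width": finger opening in m; "gripper_force": force on a finger pad.
Only numpy, scipy, OpenCV 4.12 (cv2) and the standard library are available. Lean on these libraries where they do the work, as an engineer would, in place of code of your own. Each camera call takes 0.05 s, during which the arm holds its last target. There are 200 camera calls.

## Working session

There is one attempt and no reset: what is moved stays moved. The work goes in short steps, Python scripts to look and compute and a tool call to move; the robot and the scene stay as the last step left them, time stands still between calls to the robot, and variables do not carry over. Pictures are saved under pics/ and viewed, at most 10 in all, crops included, and the job is handed in when it is done.

Besides the shell and the picture viewer there is one more tool, called after "Call:" by a JSON object that holds its "method" and its "body". jog_arm: Moves the arm, as the interface text tells. Its arguments: {"type":"object","properties":{"plan":{"type":"array","items":{"type":"array"}}},"required":["plan"]}

```bash
mkdir -p pics; cat > h.py <<'E'
import numpy as np, cv2
from bench import *
def cam(name):
    c=get_calibration(name); K=np.array(c["camera_matrix"],float); D=np.array(c["D"],float)
    if name=="wrist":
        s=observe(); T=np.eye(4); T[:3,:3]=s["eef_rot"]; T[:3,3]=s["tool_pos"]; T=T@np.array(c["tool_from_camera"])
        return K,D,T[:3,:3],T[:3,3]
    return K,D,np.array(c["attitude"],float).reshape(3,3),np.array(c["position"],float)
def cloud(C,depth,mask=None):
    K,D,R,p=C
    v,u=np.nonzero((depth>0) if mask is None else (mask&(depth>0)))
    n=cv2.undistortPoints(np.stack([u,v],1).astype(float)[:,None],K,D)[:,0]
    d=depth[v,u].astype(float)
    return (np.c_[n*d[:,None],d])@R.T+p,u,v
def proj(C,P):
    K,D,R,p=C
    return cv2.projectPoints(np.atleast_2d((np.atleast_2d(P)-p)@R),np.zeros(3),np.zeros(3),K,D)[0][:,0]
def save(img,n): cv2.imwrite("pics/"+n,img[:,:,::-1])
E
python3 - <<'E'
from h import *
s=observe(); print(s, tcp_to_tips)
ims=[]
for n in ("top","side"):
    C=cam(n); im,d=get_image(n); save(im,n+".png"); np.savez(n+".npz",im=im,d=d)
    print(n,C[3],C[2].round(2).tolist())
    for k in ("bottle","stand","shutter","jar","beaker","slide_box","pointer","mark"):
        for r in cut_out(k,n)[:4]:
            m=np.array(r["pixels"]); P,_,_=cloud(C,d,m)
            if len(P): print(n,k,round(r["score"],2),np.round(r["uv"]),m.sum(),np.median(P,0).round(3),P.min(0).round(3),P.max(0).round(3))
E
```

```text
{'t': 0.0, 'joint_positions': array([-1.19257571e+00,  1.24528478e-01,  1.65167487e+00, -1.13181460e-05,
        1.36751080e+00, -8.26364721e-02]), 'dq': array([-1.97342128e-04, -1.50252456e-03,  1.77517912e-03,  2.23907605e-03,
       -8.07050646e-05, -9.32560828e-04]), 'joint_efforts': array([-1.50315232e-04, -4.23615396e+01, -3.65447652e+01, -1.28267020e-04,
        6.95164184e-03,  4.46689427e-06]), 'tool_pos': array([ 0.28879642, -0.58166013,  0.24103736]), 'eef_rot': array([[ 8.95670709e-01,  4.44717158e-01, -7.93702639e-04],
       [ 4.44717836e-01, -8.95668564e-01,  1.96746613e-03],
       [ 1.64071444e-04, -2.11517551e-03, -9.99997750e-01]]), 'force': array([-0.22249813,  0.43609166, -0.36111308]), 'moment': array([ 0.07052412, -0.0009637 , -0.00355088]), 'gripper_force': 0.0, 'gripper_width': 0.08547416435762065} 0.011
top [ 0.37841821 -0.04785959  1.47625765] [[-0.01, -1.0, 0.1], [-1.0, 0.01, -0.0], [0.0, -0.1, -1.0]]
top bottle 0.71 [154. 237.] 125 [0.424 0.302 0.068] [ 0.411  0.294 -0.001] [0.439 0.331 0.088]
top bottle 0.67 [175. 252.] 94 [0.379 0.239 0.076] [0.368 0.23
[... 1006 characters left out ...]
side stand 0.6 [211. 238.] 9086 [0.63  0.019 0.059] [ 0.427 -0.698 -0.369] [1.517 0.236 0.137]
side shutter 0.76 [268. 219.] 442 [ 0.531 -0.038  0.098] [ 0.525 -0.087  0.034] [ 0.609 -0.02   0.137]
side jar 0.97 [231. 314.] 1118 [0.407 0.173 0.042] [ 0.389  0.09  -0.002] [0.506 0.195 0.067]
side beaker 0.45 [268. 219.] 454 [ 0.531 -0.038  0.097] [ 0.525 -0.214 -0.   ] [ 0.707 -0.02   0.138]
side slide_box 0.98 [334. 192.] 818 [ 0.635 -0.384  0.034] [ 0.597 -0.508 -0.002] [ 0.742 -0.348  0.04 ]
side pointer 0.61 [268. 218.] 434 [ 0.531 -0.038  0.099] [ 0.525 -0.094  0.059] [ 0.608 -0.02   0.138]
side mark 0.41 [300. 230.] 77 [ 0.481 -0.088  0.088] [ 0.474 -0.103  0.081] [ 0.497 -0.078  0.101]
```

```bash
python3 - <<'E'
import cv2
t=cv2.imread("pics/top.png")[100:320,110:420]; s=cv2.imread("pics/side.png")[130:420,120:400]
cv2.imwrite("pics/topc.png",cv2.resize(t,None,fx=2.5,fy=2.5,interpolation=3))
cv2.imwrite("pics/sidec.png",cv2.resize(s,None,fx=2,fy=2,interpolation=3))
E
```

```text
(no output)
```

View pics/topc.png

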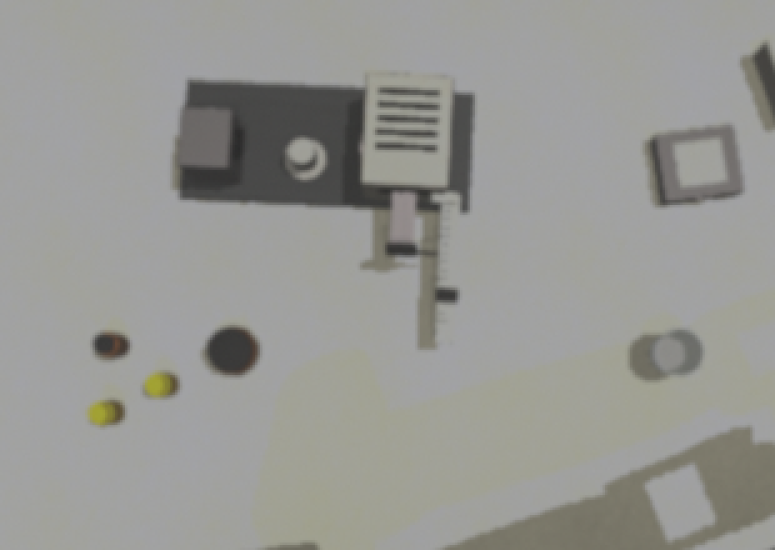

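View pics/sidec.png

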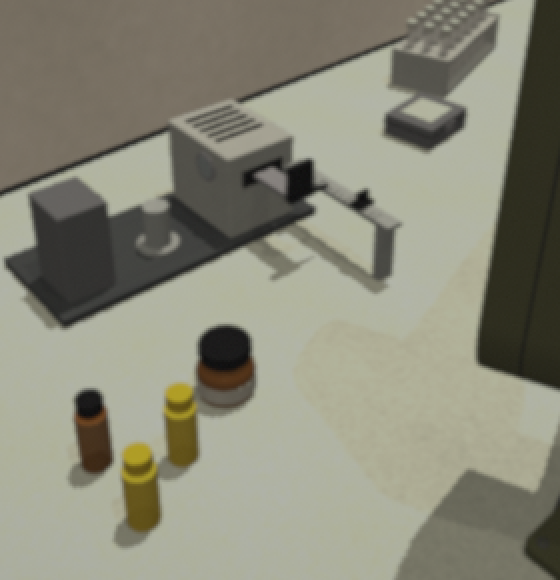

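Candidates for the bottle:
- Amber with black cap: top view (154,237), side view (168,347).
- Two yellow look-alikes: top view (175,252) and (154,266).
- The wide amber jar: top view (204,241).

I choose the slim amber one, near (0.42, 0.31). The side crop confirms it at crop pixel (92,430). The beaker shows in the top view at about (379,241).

```bash
python3 - <<'E'
from h import *
from scipy.optimize import least_squares
def fit(P,r):
    f=lambda c:np.hypot(P[:,0]-c[0],P[:,1]-c[1])-r
    # visible side: start away from camera
    return f
for n in ("top","side"):
    z=np.load(n+".npz"); C=cam(n); P,u,v=cloud(C,z["d"])
    # stand: box tops
    top=P[(abs(P[:,2]-.125)<.006)&(P[:,0]>.5)&(P[:,0]<.85)&(abs(P[:,1]-.05)<.2)]
    for nm,q in (("lamp",top[top[:,1]<.09]),("det",top[top[:,1]>.12])):
        if len(q)>10:
            # drop tab
            q=q[q[:,0]>.58]
            r=cv2.minAreaRect((q[:,:2]*1000).astype(np.float32)); print(n,nm,len(q),r,q[:,2].mean())
    b=P[(np.hypot(P[:,0]-.424,P[:,1]-.306)<.035)]
    if n=="side":
        q=b[(b[:,2]>.01)&(b[:,2]<.055)]; c0=np.median(q[:,:2],0)+[.01,-.01]
        s=least_squares(fit(q,.015),c0,loss="soft_l1",f_scale=.002); print("body",s.x,len(q),np.abs(s.fun).mean())
    q=b[b[:,2]>.074]; print(n,"cap",q.mean(0),(q.min(0)+q.max(0))/2,len(q))
    q=P[(P[:,2]>.062)&(P[:,2]<.078)&(P[:,0]>.55)&(P[:,0]<.75)&(P[:,1]>.06)&(P[:,1]<.14)]
    if len(q): print(n,"ped",q.mean(0),(q.min(0)+q.max(0))/2,len(q),np.ptp(q,axis=0))
    q=P[(P[:,2]>.13)&(P[:,2]<.145)&(P[:,0]>.48)&(P[:,0]<.59)&(abs(P[:,1]+.04)<.04)]
    if len(q): print(n,"tab",q.mean(0),len(q),np.ptp(q,axis=0))
E
```

```text
top lamp 1502 ((668.5805053710938, -47.712745666503906), (101.71100616455078, 131.1358184814453), 87.22811889648438) 0.12501452564154053
top det 474 ((660.9075317382812, 183.58261108398438), (58.741546630859375, 71.43356323242188), 87.38135528564453) 0.12510196748284788
top cap [0.42539167 0.30860878 0.08094014] [0.42541195 0.30851805 0.08138054] 57
top ped [0.65476864 0.07752558 0.06981589] [0.65490128 0.07744706 0.06944799] 91 [0.03149654 0.02994911 0.01478435]
top tab [ 0.53159321 -0.03935533  0.13483796] 41 [0.00980681 0.03373864 0.0122569 ]
side lamp 1110 ((669.0989990234375, -46.71883010864258), (101.65824127197266, 134.80001831054688), 87.46520233154297) 0.12545921604106017
side det 557 ((660.266845703125, 185.57684326171875), (60.471763610839844, 72.18791961669922), 86.18750762939453) 0.12510861819847208
body [0.42844503 0.30909989] 299 0.0007015729683164274
side cap [0.42530981 0.31060461 0.07997871] [0.42744011 0.30969676 0.07882924] 149
side ped [0.65323345 0.07991397 0.06940196] [0.65658021 0.0788423  0.06772606] 111 [0.03146069 0.03086336 0.00934595]
side tab [ 0.53084753 -0.03844734  0.13415998] 60 [0.01205853 0.03750446 0.0073676 ]
```

Call:
{"method": "jog_arm", "body": {"plan": [[[0,0,0],[0,0,-1],1],[[0,0,0],[0,0,-1],1],[[0,0,0],[0,0,-1],1],[[0,0,0],[0,0,-1],1],[[0,0,0],[0,0,-1],1],[[0,0,0],[0,0,-1],1],[[0,0,0],[0,0,-1],1],[[0,0,0],[0,0,-1],1],[[0,0,0],[0,0,-1],1],[[0,0,0],[0,0,-1],1],[[0,0,0],[0,0,-0.15],1],[[1,0.4,0],[0,0,0],1],[[1,0.4,0],[0,0,0],1],[[1,0.4,0],[0,0,0],1],[[1,0.4,0],[0,0,0],1],[[1,0.4,0],[0,0,0],1],[[1,0.4,0],[0,0,0],1],[[1,0.4,0],[0,0,0],1],[[1,0.4,0],[0,0,0],1],[[1,0.4,0],[0,0,0],1]]}}

```text
t: 2.57
tool_pos: [0.3697, -0.4048, 0.2424]
eef_rot: [[0.049, 0.999, 0.0], [0.999, -0.049, -0.0], [-0.0, 0.0, -1.0]]
force: [0.2, -0.3, -0.4]
gripper_width: 0.0855
gripper_force: 0.0
```

```bash
python3 -c "
from h import *
s=observe();print(s['t'],s['tool_pos'],s['eef_rot'].round(4).tolist(),get_calibration('wrist'))"
```

```text
2.5667 [ 0.36972598 -0.40479913  0.24243906] [[0.0495, 0.9988, 0.0002], [0.9988, -0.0495, -0.0002], [-0.0001, 0.0002, -1.0]] {'camera_matrix': array([[291.07802498,   0.        , 283.20538848],
       [  0.        , 291.07802498, 210.95748847],
       [  0.        ,   0.        ,   1.        ]]), 'D': array([-0.03616515,  0.        ,  0.        ,  0.        ,  0.        ]), 'tool_from_camera': array([[-1.65751264e-03, -9.49049538e-01, -3.15122558e-01,
         8.22500119e-02],
       [ 9.99998072e-01, -1.24139554e-03, -1.52119730e-03,
        -7.41963224e-04],
       [ 1.05249986e-03, -3.15124472e-01,  9.49049767e-01,
        -1.31004798e-01],
       [ 0.00000000e+00,  0.00000000e+00,  0.00000000e+00,
         1.00000000e+00]])}
```

Call:
{"method": "jog_arm", "body": {"plan": [[[1,0.37,0],[0,0,0],1],[[1,0.37,0],[0,0,0],1],[[1,0.37,0],[0,0,0],1],[[1,0.37,0],[0,0,0],1],[[1,0.37,0],[0,0,0],1],[[1,0.37,0],[0,0,0],1],[[1,0.37,0],[0,0,0],1],[[1,0.37,0],[0,0,0],1],[[1,0.37,0],[0,0,0],1],[[1,0.37,0],[0,0,0],1],[[1,0.37,0],[0,0,0],1],[[1,0.37,0],[0,0,0],1],[[1,0.37,0],[0,0,0],1],[[1,0.37,0],[0,0,0],1],[[1,0.37,0],[0,0,0],1],[[1,0.37,0],[0,0,0],1],[[1,0.37,0],[0,0,0],1],[[1,0.37,0],[0,0,0],1],[[0,0,0],[0,0,0],1],[[0,0,0],[0,0,0],1]]}}

```text
t: 4.23
tool_pos: [0.5195, -0.0518, 0.2424]
eef_rot: [[0.047, 0.999, -0.0], [0.999, -0.047, -0.0], [-0.0, -0.0, -1.0]]
force: [0.6, 0.0, -0.6]
gripper_width: 0.0856
gripper_force: 0.0
```

```bash
python3 - <<'E'
from h import *
s=observe(); print(s['t'],s['tool_pos'])
C=cam("wrist"); im,d=get_image("wrist"); save(im,"w1.png")
np.savez("w1.npz",im=im,d=d,R=C[2],p=C[3])
P,u,v=cloud(C,d)
t=-0.0485; X=np.array([np.cos(t),np.sin(t)]); Y=np.array([-X[1],X[0]])
def show(nm,q):
    if len(q): print(nm,len(q),q.mean(0).round(4),((q.min(0)+q.max(0))/2).round(4),"ptp",np.ptp(q,axis=0).round(4))
top=P[(abs(P[:,2]-.125)<.005)&(P[:,0]>.57)&(P[:,0]<.85)&(P[:,1]<.05)&(P[:,1]>-.15)]
r=cv2.minAreaRect((top[:,:2]*1000).astype(np.float32));print(r,len(top))
show("ped",P[(abs(P[:,2]-.07)<.004)&(np.hypot(P[:,0]-.655,P[:,1]-.078)<.03)])
O=np.array([.6688,-.0472])
S=np.c_[(P[:,:2]-O)@X,(P[:,:2]-O)@Y,P[:,2]]
show("tab S",S[(abs(S[:,2]-.135)<.004)&(abs(S[:,0]+137)<1000)&(S[:,0]<-.1)&(S[:,0]>-.17)&(abs(S[:,1])<.03)])
show("fin S",S[(S[:,2]>.093)&(S[:,2]<.104)&(S[:,0]<-.15)&(S[:,0]>-.23)&(S[:,1]<-.03)&(S[:,1]>-.075)])
show("ptr S",S[(S[:,2]>.086)&(S[:,2]<.096)&(S[:,0]<-.12)&(S[:,0]>-.15)&(S[:,1]<-.022)&(S[:,1]>-.045)])
E
```

```text
4.2333 [ 0.51953731 -0.05183457  0.24239496]
((667.384521484375, -48.6776123046875), (99.88198852539062, 131.12237548828125), 86.89991760253906) 14910
ped 955 [0.6539 0.0767 0.0692] [0.6545 0.0765 0.069 ] ptp [0.0313 0.0313 0.0059]
tab S 461 [-0.1378  0.0005  0.134 ] [-1.377e-01 -1.000e-04  1.336e-01] ptp [0.0099 0.0355 0.005 ]
fin S 78 [-0.1858 -0.0548  0.0977] [-0.1858 -0.0549  0.0963] ptp [0.0039 0.0187 0.0062]
ptr S 32 [-0.1383 -0.0382  0.0912] [-0.1383 -0.0381  0.0912] ptp [0.0033 0.0082 0.0021]
```

View pics/w1.png

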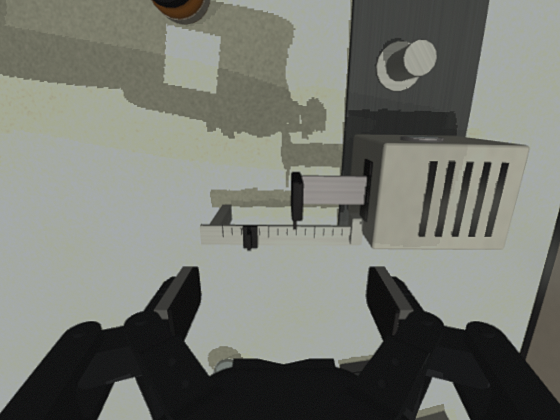

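The wrist view shows the tab at (296,195), pointer tip at (294,227), index clip at (250,237) and pedestal at (421,57). The pull needed is about 47.7 mm. Next I go to the bottle.

Call:
{"method": "jog_arm", "body": {"plan": [[[0.97,-0.3,0],[0,0,0],1],[[0.97,-0.3,0],[0,0,0],1],[[0.97,-0.3,0],[0,0,0],1],[[0.97,-0.3,0],[0,0,0],1],[[0.97,-0.3,0],[0,0,0],1],[[0.97,-0.3,0],[0,0,0],1],[[0.97,-0.3,0],[0,0,0],1],[[0.97,-0.3,0],[0,0,0],1],[[0.97,-0.3,0],[0,0,0],1],[[0.97,-0.3,0],[0,0,0],1],[[0.97,-0.3,0],[0,0,0],1],[[0.97,-0.3,0],[0,0,0],1],[[0.97,-0.3,0],[0,0,0],1],[[0.97,-0.3,0],[0,0,0],1],[[0.97,-0.3,0],[0,0,0],1],[[0.97,-0.3,0],[0,0,0],0.4],[[0.97,-0.3,0],[0,0,0],0.4],[[0.97,-0.3,0],[0,0,0],0.4],[[0,0,0],[0,0,0],0.4],[[0,0,0],[0,0,0],0.4]]}}

```text
t: 5.95
tool_pos: [0.4281, 0.301, 0.2423]
eef_rot: [[0.047, 0.999, 0.0], [0.999, -0.047, -0.001], [-0.001, 0.0, -1.0]]
force: [-0.1, -0.6, -0.3]
gripper_width: 0.0594
gripper_force: 0.0
```

```bash
python3 - <<'E'
from h import *
from scipy.optimize import least_squares
s=observe(); print(s['t'],s['tool_pos'],s['eef_rot'].round(4).tolist(),s['gripper_width'])
C=cam("wrist"); im,d=get_image("wrist"); save(im,"w2.png")
P,u,v=cloud(C,d)
for c in ((.427,.308),(.382,.244),(.35,.312)):
    b=P[np.hypot(P[:,0]-c[0],P[:,1]-c[1])<.028]
    q=b[(b[:,2]>.076)&(b[:,2]<.09)]
    if len(q): print("cap",q.mean(0),(q.min(0)+q.max(0))/2,np.ptp(q,axis=0),len(q))
    q=b[(b[:,2]>.01)&(b[:,2]<.055)]
    if len(q)>20:
        r=least_squares(lambda c:np.hypot(q[:,0]-c[0],q[:,1]-c[1])-.015,c,loss="soft_l1",f_scale=.002); print("body",r.x,len(q),abs(r.fun).mean())
E
```

```text
5.95 [0.42807973 0.30101992 0.24226299] [[0.0473, 0.9989, 0.0001], [0.9989, -0.0473, -0.0006], [-0.0006, 0.0001, -1.0]] 0.05941234298357389
cap [0.42601366 0.31023268 0.07917875] [0.42605581 0.30972571 0.07849105] [0.02307493 0.02470163 0.00483305] 423
body [0.42592532 0.30941536] 147 0.00013411968029745192
cap [0.37804758 0.24853227 0.07907859] [0.37777716 0.247601   0.0786764 ] [0.02393569 0.02513948 0.00530506] 371
body [0.37765392 0.24743419] 298 0.0002113338820402477
cap [0.34459601 0.31458444 0.07948704] [0.34440071 0.31445973 0.0787288 ] [0.02469822 0.02300968 0.00531064] 428
body [0.34396468 0.31341997] 248 0.00016863162308374392
```

View pics/w2.png

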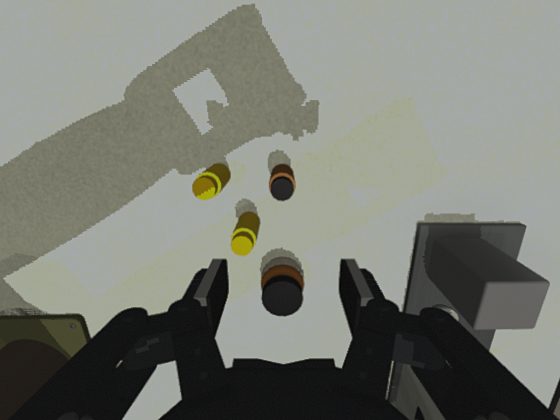

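The amber bottle is at (282,182) and the yellow ones at (210,185) and (245,230). The jar is at (282,285), clear of the fingers. Its position (0.426, 0.3095) agrees across all three cameras.

Call:
{"method": "jog_arm", "body": {"plan": [[[0.42,-0.1,1],[0,0,0],0.4],[[0,0,1],[0,0,0],0.4],[[0,0,1],[0,0,0],0.4],[[0,0,1],[0,0,0],0.4],[[0,0,1],[0,0,0],0.4],[[0,0,1],[0,0,0],0.4],[[0,0,1],[0,0,0],0.4],[[0,0,1],[0,0,0],0.4],[[0,0,1],[0,0,0],0.4],[[0,0,1],[0,0,0],0.4],[[0,0,0.4],[0,0,0],0.4],[[0,0,0],[0,0,0],0.4],[[0,0,0],[0,0,0],-1],[[0,0,0],[0,0,0],-1],[[0,0,0],[0,0,0],-1],[[0,0,0],[0,0,0],-1],[[0,0,0],[0,0,0],-1],[[0,0,0],[0,0,0],-1],[[0,0,0],[0,0,0],-1],[[0,0,0],[0,0,0],-1]]}}

```text
t: 7.67
tool_pos: [0.4277, 0.3105, 0.0361]
eef_rot: [[0.047, 0.999, 0.003], [0.999, -0.047, 0.001], [0.001, 0.003, -1.0]]
force: [-0.4, -1.1, 6.7]
gripper_width: 0.0286
gripper_force: 59.1
```

Call:
{"method": "jog_arm", "body": {"plan": [[[0,0,-0.5],[0,0,0],-1],[[0,0,-1],[0,0,0],-1],[[0,0,-1],[0,0,0],-1],[[0,0,-1],[0,0,0],-1],[[0,0,-1],[0,0,0],-1],[[0,0,-1],[0,0,0],-1],[[0,0,-1],[0,0,0],-1],[[-0.3,0.3,-0.5],[0,0,0],-1],[[-0.6,0.6,0],[0,0,0],-1],[[-0.8,0.85,0],[0,0,0],-1],[[-0.8,0.85,0],[0,0,0],-1],[[-0.8,0.85,0],[0,0,0],-1],[[-0.8,0.85,0],[0,0,0],-1],[[-0.8,0.85,0],[0,0,0],-1],[[-0.8,0.85,0],[0,0,0],-1],[[-0.8,0.85,0],[0,0,0],-1],[[-0.8,0.85,0],[0,0,0],-1],[[-0.8,0.85,0],[0,0,0],-1],[[-0.8,0.85,0],[0,0,0],-1],[[-0.8,0.85,0],[0,0,0],-1]]}}

```text
t: 9.33
tool_pos: [0.6223, 0.105, 0.1737]
eef_rot: [[0.047, 0.999, -0.001], [0.999, -0.047, -0.0], [-0.0, -0.001, -1.0]]
force: [0.0, 0.6, -1.3]
gripper_width: 0.0292
gripper_force: 59.2
```

Call:
{"method": "jog_arm", "body": {"plan": [[[-0.8,0.85,0],[0,0,0],-1],[[-0.4,0.4,0],[0,0,0],-1],[[0,0,0],[0,0,0],-1],[[0,0,0],[0,0,0],-1]]}}

```text
t: 9.67
tool_pos: [0.6454, 0.0811, 0.1737]
eef_rot: [[0.048, 0.999, -0.002], [0.999, -0.048, 0.0], [0.0, -0.002, -1.0]]
force: [-0.2, 0.4, 0.4]
gripper_width: 0.0283
gripper_force: 59.2
```

```bash
python3 - <<'E'
from h import *
from scipy.optimize import least_squares
s=observe(); print(s['t'],s['tool_pos'],s['eef_rot'].round(4).tolist(),s['gripper_width'])
p=s['tool_pos']
for n in ("wrist","side","top"):
    C=cam(n); im,d=get_image(n); save(im,n+"3.png"); P,u,v=cloud(C,d)
    q=P[(abs(P[:,2]-.07)<.005)&(np.hypot(P[:,0]-.655,P[:,1]-.078)<.03)]
    if len(q): print(n,"ped",len(q),(q.min(0)+q.max(0))/2,np.ptp(q,axis=0))
    q=P[(P[:,2]>.02)&(P[:,2]<.065)&(np.hypot(P[:,0]-.655,P[:,1]-.078)<.025)]
    if len(q)>20:
        r=least_squares(lambda c:np.hypot(q[:,0]-c[0],q[:,1]-c[1])-.016,(.655,.078),loss="soft_l1",f_scale=.002); print(n,"post",r.x,len(q),abs(r.fun).mean())
    for z0,z1 in ((.135,.15),(.14,.16),(.16,.2),(.17,.192)):
        q=P[(P[:,2]>z0)&(P[:,2]<z1)&(np.hypot(P[:,0]-p[0],P[:,1]-p[1])<.02)]
        if len(q)>20:
            r=least_squares(lambda c:np.hypot(q[:,0]-c[0],q[:,1]-c[1])-.015,p[:2],loss="soft_l1",f_scale=.002); print(n,"bottle",z0,r.x,len(q),q[:,2].min(),q[:,2].max(),abs(r.fun).mean())
E
```

```text
9.6667 [0.64538966 0.08110237 0.17373469] [[0.048, 0.9988, -0.0016], [0.9988, -0.048, 0.0004], [0.0004, -0.0016, -1.0]] 0.028317879466426936
wrist ped 988 [0.65491737 0.07792613 0.06826621] [0.03120914 0.03096627 0.00636506]
wrist post [0.6548796  0.07722627] 387 0.00015640598732874264
wrist bottle 0.135 [0.64420726 0.07989663] 352 0.13632076620086025 0.14997829768678392 0.00018396113526197134
wrist bottle 0.14 [0.64424496 0.07993154] 640 0.1400241160881637 0.15997848065722892 0.0001914107833729862
wrist bottle 0.16 [0.6446557  0.07980444] 3728 0.16001250207095727 0.1999999641574634 0.0011503347650850195
wrist bottle 0.17 [0.64474147 0.08017586] 1553 0.17004086202870958 0.19197660764077387 0.0008967957083195283
side ped 102 [0.65556115 0.07904221 0.06952989] [0.03258583 0.03429613 0.00861186]
side post [0.65752563 0.07772783] 226 0.0014326902482094134
side bottle 0.135 [0.64635292 0.08137991] 54 0.13886082364518226 0.1498803684700386 0.0011356465479906816
side bottle 0.14 [0.64615377 0.08132073] 103 0.1401495599845619 0.15983942077356572 0.0011981934798551976
side bottle 0.16 [0.64702524 0.08173281] 117 0.16013318516741737 0.19984143302534813 0.0016634808108946253
side bottle 0.17 [0.64786516 0.08205183] 62 0.1702731296479144 0.1919492578809045 0.0015687267894691965
top ped 2 [0.64154651 0.08045176 0.07058297] [0.00187764 0.00053624 0.00607509]
```

View pics/side3.png

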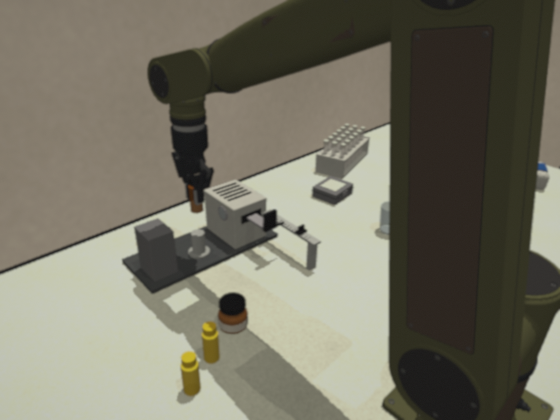

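The side view shows the bottle held upright at (196,197), just off the post at (198,240). The shift still needed is about (10.7, -3) mm.

Call:
{"method": "jog_arm", "body": {"plan": [[[-0.12,0.54,0],[0,0,0],-1],[[0,0,0.5],[0,0,0],-1],[[0,0,1],[0,0,0],-1],[[0,0,0.8],[0,0,0],-1],[[0,0,0.4],[0,0,0],-1],[[0,0,0.2],[0,0,0],-1],[[0,0,0.1],[0,0,0],-1],[[0,0,0],[0,0,0],-1],[[0,0,0],[0,0,0],-1]]}}

```text
t: 10.57
tool_pos: [0.6572, 0.0785, 0.1153]
eef_rot: [[0.047, 0.999, 0.002], [0.999, -0.047, 0.0], [0.0, 0.002, -1.0]]
force: [0.3, 0.6, -0.2]
gripper_width: 0.0289
gripper_force: 59.3
```

```bash
python3 - <<'E'
from h import *
from scipy.optimize import least_squares
s=observe(); print(s['t'],s['tool_pos'],s['force'])
p=s['tool_pos']
for n in ("wrist",):
    C=cam(n); im,d=get_image(n); P,u,v=cloud(C,d)
    for nm,z0,z1,R,c in (("post",.02,.06,.016,(.655,.078)),("bot",.082,.1,.015,p[:2])):
        q=P[(P[:,2]>z0)&(P[:,2]<z1)&(np.hypot(P[:,0]-.655,P[:,1]-.078)<.025)]
        if len(q)>20:
            r=least_squares(lambda c:np.hypot(q[:,0]-c[0],q[:,1]-c[1])-R,c,loss="soft_l1",f_scale=.002); print(n,nm,r.x,len(q),abs(r.fun).mean())
E
```

```text
10.5667 [0.65717383 0.07851297 0.11534521] [ 0.32636771  0.62135412 -0.1978225 ]
wrist post [0.65482159 0.07715789] 631 0.0001774237973088268
wrist bot [0.65610267 0.07733877] 568 0.00019514592466491414
```

Call:
{"method": "jog_arm", "body": {"plan": [[[0,-0.06,0.2],[0,0,0],-1],[[0,0,0.15],[0,0,0],-1],[[0,0,0.06],[0,0,0],-1],[[0,0,0],[0,0,0],-1],[[0,0,0],[0,0,0],-1]]}}

```text
t: 11.03
tool_pos: [0.6553, 0.0785, 0.1063]
eef_rot: [[0.047, 0.999, 0.0], [0.999, -0.047, -0.0], [-0.0, 0.0, -1.0]]
force: [-0.2, -0.7, 0.9]
gripper_width: 0.0287
gripper_force: 59.4
```

Call:
{"method": "jog_arm", "body": {"plan": [[[0,0,0.04],[0,0,0],-1],[[0,0,0],[0,0,0],-1],[[0,0,0],[0,0,0],-1]]}}

```text
t: 11.28
tool_pos: [0.6553, 0.0785, 0.1063]
eef_rot: [[0.047, 0.999, -0.0], [0.999, -0.047, -0.0], [-0.0, -0.0, -1.0]]
force: [-3.4, -0.8, 5.6]
gripper_width: 0.0284
gripper_force: 59.7
```

Contact made: 5.6 N upward and z no longer dropping. Releasing now.

Call:
{"method": "jog_arm", "body": {"plan": [[[0,0,0],[0,0,0],-0.2],[[0,0,0],[0,0,0],0],[[0,0,0],[0,0,0],0.3],[[0,0,0],[0,0,0],0.4],[[0,0,0],[0,0,0],0.4],[[0,0,0],[0,0,0],0.4],[[0,0,0],[0,0,0],0.4]]}}

```text
t: 11.87
tool_pos: [0.6553, 0.0785, 0.1052]
eef_rot: [[0.047, 0.999, -0.0], [0.999, -0.047, 0.0], [0.0, -0.0, -1.0]]
force: [0.3, 0.5, -0.6]
gripper_width: 0.0597
gripper_force: 0.0
```

```bash
cat > chk.py <<'E'
from h import *
from scipy.optimize import least_squares
s=observe(); print(s['t'],s['tool_pos'],s['force'],s['gripper_width'])
for n in ("wrist","side"):
    C=cam(n); im,d=get_image(n); P,u,v=cloud(C,d)
    for nm,z0,z1,R in (("post",.02,.06,.016),("botlo",.08,.1,.015),("bothi",.105,.125,.015)):
        q=P[(P[:,2]>z0)&(P[:,2]<z1)&(np.hypot(P[:,0]-.655,P[:,1]-.078)<.023)]
        if len(q)>20:
            r=least_squares(lambda c:np.hypot(q[:,0]-c[0],q[:,1]-c[1])-R,(.655,.078),loss="soft_l1",f_scale=.002); print(n,nm,r.x.round(4),len(q),abs(r.fun).mean().round(4))
    q=P[(P[:,2]>.143)&(P[:,2]<.16)&(np.hypot(P[:,0]-.655,P[:,1]-.078)<.02)]
    if len(q):print(n,"captop",((q.min(0)+q.max(0))/2).round(4),np.median(q[:,2]),np.ptp(q,axis=0))
E
python3 chk.py
```

```text
11.8667 [0.65530277 0.07847498 0.10520798] [ 0.27881639  0.45512328 -0.58973645] 0.059668950102349724
wrist post [0.6548 0.0771] 716 0.0002
wrist botlo [0.6542 0.0773] 742 0.0002
wrist bothi [0.6542 0.0772] 1195 0.0002
wrist captop [0.6542 0.0801 0.147 ] 0.1491948437279439 [0.02442284 0.02102151 0.0080352 ]
side post [0.6574 0.0777] 200 0.0013
side botlo [0.6565 0.0779] 65 0.0012
side bothi [0.6563 0.0777] 59 0.0009
side captop [0.6561 0.0782 0.1474] 0.14905816781106374 [0.02287556 0.02543364 0.00879249]
```

Bottle is upright and centred to within 1 mm. Moving up and over to the tab.

Call:
{"method": "jog_arm", "body": {"plan": [[[0,0,-0.4],[0,0,0],0.4],[[0,0,-0.8],[0,0,0],0.4],[[0,0,-1],[0,0,0],0.4],[[0,0,-1],[0,0,0],0.4],[[0,0,-1],[0,0,0],0.4],[[0,0,-1],[0,0,0],0.4],[[0,0,-0.8],[0,0,0],0.4],[[0,0,0],[0,0,0],0.4],[[-0.88,-0.84,0],[0,0,0],0.4],[[-0.88,-0.84,0],[0,0,0],0.4],[[-0.88,-0.84,0],[0,0,0],0.4],[[-0.88,-0.84,0],[0,0,0],0.4],[[-0.88,-0.84,0],[0,0,0],0.4],[[-0.88,-0.84,0],[0,0,0],0.4],[[-0.88,-0.84,0],[0,0,0],0.4],[[0,0,0],[0,0,0],0.4],[[0,0,0],[0,0,0],0.4]]}}

```text
t: 13.38
tool_pos: [0.5313, -0.0395, 0.2248]
eef_rot: [[0.049, 0.999, -0.0], [0.999, -0.049, 0.0], [0.0, -0.0, -1.0]]
force: [-0.2, -1.3, -0.2]
gripper_width: 0.0597
gripper_force: 0.0
```

```bash
cat > sh.py <<'E'
from h import *
import sys
s=observe(); print(s['t'],s['tool_pos'],s['force'],s['gripper_width'],s['gripper_force'])
t=-0.0485; X=np.array([np.cos(t),np.sin(t)]); Y=np.array([-X[1],X[0]]); O=np.array([.6688,-.0472])
print("tcp S",(s['tool_pos'][:2]-O)@X,(s['tool_pos'][:2]-O)@Y)
for n in sys.argv[1:]:
    C=cam(n); im,d=get_image(n); save(im,f"{n}_{s['t']:.2f}.png"); P,u,v=cloud(C,d)
    S=np.c_[(P[:,:2]-O)@X,(P[:,:2]-O)@Y,P[:,2]]
    def show(nm,z0,z1,x0,x1,y0,y1):
        q=S[(S[:,2]>z0)&(S[:,2]<z1)&(S[:,0]>x0)&(S[:,0]<x1)&(S[:,1]>y0)&(S[:,1]<y1)]
        if len(q): print(n,nm,len(q),q.mean(0).round(4),((q.min(0)+q.max(0))/2).round(4),"ptp",np.ptp(q,axis=0).round(4))
    show("tab",.131,.139,-.24,-.1,-.03,.03)
    show("fin",.093,.104,-.23,-.155,-.075,-.0425)
    show("ptr",.086,.096,-.21,-.12,-.041,-.022)
    q=P[(P[:,2]>.143)&(P[:,2]<.16)&(np.hypot(P[:,0]-.655,P[:,1]-.078)<.02)]
    if len(q):print(n,"captop",((q.min(0)+q.max(0))/2).round(4),np.median(q[:,2]))
E
python3 sh.py wrist
```

```text
13.3833 [ 0.53133183 -0.0394951   0.22476416] [-0.1753804  -1.33759658 -0.23521231] 0.059675740766034366 0.0
tcp S -0.13768006645315928 0.0010312489474896833
wrist tab 497 [-0.1378  0.0006  0.134 ] [-0.1378 -0.      0.1337] ptp [0.0092 0.0361 0.0052]
wrist fin 91 [-0.1858 -0.0537  0.0975] [-0.1861 -0.0546  0.0963] ptp [0.0044 0.0179 0.0066]
wrist ptr 12 [-0.1377 -0.0392  0.0912] [-0.1377 -0.039   0.0912] ptp [0.003  0.0025 0.0021]
wrist captop [0.6539 0.0768 0.1472] 0.14911859562971713
```

Aligned with the tab. Descend 114 mm and grip; pull needed is about 48 mm.

Call:
{"method": "jog_arm", "body": {"plan": [[[0,0.04,0.8],[0,0,0],0.4],[[0,0,1],[0,0,0],0.4],[[0,0,1],[0,0,0],0.4],[[0,0,1],[0,0,0],0.4],[[0,0,1],[0,0,0],0.4],[[0,0,0.6],[0,0,0],0.4],[[0,0,0.2],[0,0,0],0.4],[[0,0,0],[0,0,0],0.4],[[0,0,0],[0,0,0],-0.3],[[0,0,0],[0,0,0],-0.6],[[0,0,0],[0,0,0],-1],[[0,0,0],[0,0,0],-1],[[0,0,0],[0,0,0],-1],[[0,0,0],[0,0,0],-1],[[0,0,0],[0,0,0],-1],[[0,0,0],[0,0,0],-1]]}}

```text
t: 14.77
tool_pos: [0.5322, -0.0391, 0.1147]
eef_rot: [[0.048, 0.999, -0.002], [0.999, -0.048, 0.0], [0.0, -0.002, -1.0]]
force: [-6.7, 1.0, 6.7]
gripper_width: 0.0091
gripper_force: 59.6
```

Call:
{"method": "jog_arm", "body": {"plan": [[[0,-0.2,0],[0,0,0],-1],[[0,-0.4,0],[0,0,0],-1],[[0,-0.4,0],[0,0,0],-1],[[0,-0.4,0],[0,0,0],-1],[[0,-0.4,0],[0,0,0],-1],[[0,-0.3,0],[0,0,0],-1],[[0,-0.2,0],[0,0,0],-1],[[0,0,0],[0,0,0],-1],[[0,0,0],[0,0,0],-1]]}}

```text
t: 15.52
tool_pos: [0.4888, -0.0368, 0.1147]
eef_rot: [[0.048, 0.999, 0.007], [0.999, -0.048, 0.0], [0.001, 0.007, -1.0]]
force: [8.6, 1.8, -0.6]
gripper_width: 0.0092
gripper_force: 58.9
```

```bash
python3 sh.py wrist side top; python3 - <<'E'
import cv2,glob
f=sorted(glob.glob("pics/wrist_15*"))[-1]; i=cv2.imread(f)[130:280,170:390]; cv2.imwrite("pics/wc.png",cv2.resize(i,None,fx=3,fy=3,interpolation=2))
E
```

```text
15.5167 [ 0.48881815 -0.03679649  0.11472951] [ 8.59796897  1.76793839 -0.64956015] 0.009212376334709378 58.88582468032837
tcp S -0.18027458376139838 0.0016655742239643518
wrist tab 1871 [-0.1812  0.0045  0.1343] [-0.1812 -0.0002  0.135 ] ptp [0.0367 0.0367 0.008 ]
wrist fin 112 [-0.1863 -0.0564  0.0982] [-0.1859 -0.0551  0.0962] ptp [0.0039 0.018  0.0061]
side tab 56 [-0.1855  0.0114  0.1349] [-0.1808  0.008   0.135 ] ptp [0.0381 0.0229 0.0078]
side fin 22 [-0.1846 -0.0536  0.0974] [-0.1849 -0.0532  0.0968] ptp [0.0053 0.0197 0.0074]
side ptr 18 [-0.18   -0.0326  0.0906] [-0.1818 -0.0321  0.0901] ptp [0.0108 0.0177 0.0077]
side captop [0.6546 0.0795 0.1479] 0.1503478402980466
top ptr 1 [-0.1816 -0.0398  0.0958] [-0.1816 -0.0398  0.0958] ptp [0. 0. 0.]
top captop [0.6541 0.0777 0.1521] 0.1502057102466876
```

View pics/wc.png

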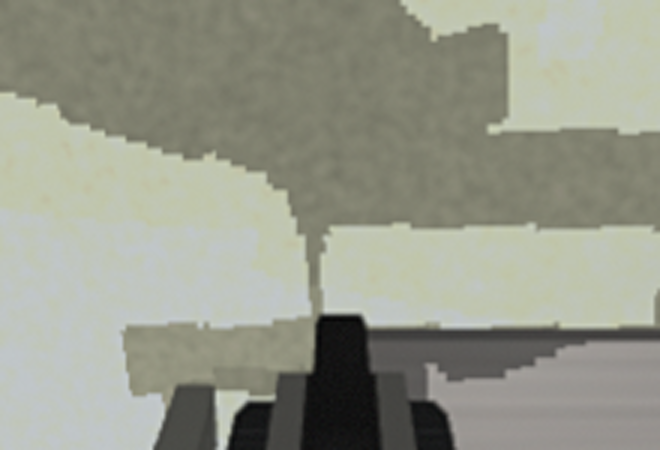

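The crop shows the tab's end (340,330) held between both pads. The fin isn't in this crop. By measurement the pointer is at about -0.1813 and the fin at -0.186, so pull 4.7 mm more.

Call:
{"method": "jog_arm", "body": {"plan": [[[0,-0.12,0],[0,0,0],-1],[[0,-0.12,0],[0,0,0],-1],[[0,0,0],[0,0,0],-1],[[0,0,0],[0,0,0],-1],[[0,0,0],[0,0,0],-1],[[0,0,0],[0,0,0],-1],[[0,0,0],[0,0,0],-1],[[0,0,0],[0,0,0],-1]]}}

```text
t: 16.33
tool_pos: [0.4844, -0.0366, 0.1147]
eef_rot: [[0.048, 0.999, 0.007], [0.999, -0.048, 0.0], [0.001, 0.007, -1.0]]
force: [8.6, 1.7, -1.0]
gripper_width: 0.0086
gripper_force: 59.0
```

```bash
python3 sh.py wrist side; python3 - <<'E'
import cv2,glob
a=sorted(glob.glob("pics/wrist_16*"))[-1]; b=sorted(glob.glob("pics/side_16*"))[-1]
i=cv2.resize(cv2.imread(a)[200:400,170:390],None,fx=1.8,fy=1.8,interpolation=2)
j=cv2.resize(cv2.imread(b)[190:270,240:328],None,fx=4.5,fy=4.5,interpolation=2)
cv2.imwrite("pics/both.png",cv2.hconcat([i,j[:360,:396]]))
E
```

```text
16.3333 [ 0.48438484 -0.03656389  0.11472347] [ 8.57715238  1.74037628 -0.99007204] 0.00862831095170753 59.02451992034912
tcp S -0.18471395705330465 0.0016829777376969161
wrist tab 1847 [-0.1857  0.0044  0.1343] [-1.856e-01 -1.000e-04  1.350e-01] ptp [0.0366 0.0371 0.008 ]
wrist fin 106 [-0.1861 -0.057   0.0983] [-0.1859 -0.0573  0.0983] ptp [0.0039 0.0142 0.0022]
side tab 53 [-0.1894  0.0114  0.135 ] [-0.1881  0.0089  0.1351] ptp [0.0317 0.0213 0.0074]
side fin 26 [-0.185  -0.0528  0.0971] [-0.1851 -0.0524  0.0975] ptp [0.008  0.0175 0.0087]
side ptr 21 [-0.1847 -0.0311  0.0915] [-0.184  -0.0313  0.0909] ptp [0.008  0.0185 0.0074]
side captop [0.6548 0.0792 0.1482] 0.15005963808759115
```

View pics/both.png

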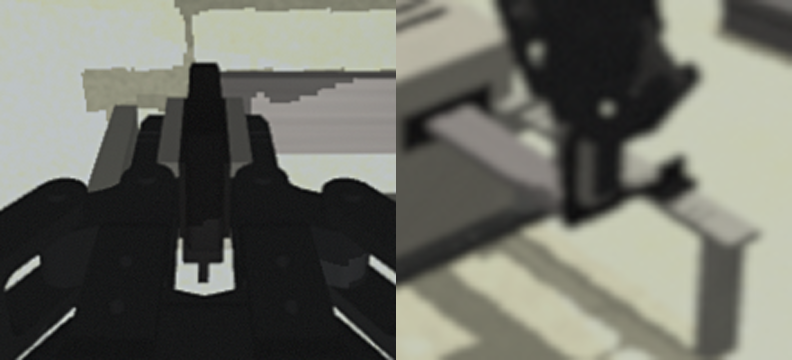

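Pointer and fin agree within 1 mm in both the wrist and side views, and the right half shows the pointer meeting the clip at about (660,180). Hold a little longer, then hand in.

Call:
{"method": "jog_arm", "body": {"plan": [[[0,0,0],[0,0,0],-1],[[0,0,0],[0,0,0],-1],[[0,0,0],[0,0,0],-1],[[0,0,0],[0,0,0],-1],[[0,0,0],[0,0,0],-1],[[0,0,0],[0,0,0],-1],[[0,0,0],[0,0,0],-1],[[0,0,0],[0,0,0],-1]]}}

```text
t: 17.1
tool_pos: [0.4844, -0.0366, 0.1147]
eef_rot: [[0.048, 0.999, 0.007], [0.999, -0.048, 0.0], [0.001, 0.007, -1.0]]
force: [9.3, 1.7, -1.8]
gripper_width: 0.0091
gripper_force: 59.0
```

```bash
python3 -c "
from bench import *
print(sign_off())"
```

```text
the job is handed in; nothing more can be done
None
```

I stood the amber bottle upright on the pedestal, within about 1 mm of its centre, and released it; the gripper is still holding the shutter with its pointer within about 1 mm of the index mark, and I handed the job in at about 17 s (no verdict was returned).

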